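# Eject a backup drive and catch it

## Robot

A 7-joint arm with a two-finger parallel gripper is mounted at the origin on the work surface. World frame = base frame: x ahead of the robot, y to its left, z up, the work surface at z = 0. Lengths are in m, angles in rad, forces in N, time in s.
With the tool pointing down it reaches from about 0.425 to 0.925 m from the base axis. Payload 6.8 kg.
Tool frame: the origin (TCP) lies at the very end of the fingers, on their centre line; the grasp point (between the pads) lies 19 mm behind it; z points along the fingers, y is the line along which they close (so a half turn about z gives the same grasp; the last joint's range is limited). The gripper opens to 85 mm and grips with 20 to 120 N. Pads are 22 mm wide; open, the fingers measure 114 mm over their backs; the gripper's body (76 mm by 85 mm) begins 54 mm behind the grasp point. The pads swing forward as they close: fully open they stand 13 mm farther back than shut.
Start: joints at [1.114, 0.477, 0.022, 1.555, -0.011, 1.109, -0.083], TCP at [0.231, -0.634, 0.231] pointing down, gripper open.
Joint ranges: [-2.96, 2.96], [-0.34, 2.1], [-1.41, 1.46], [0.24, 2.44], [-1.37, 4.51], [0.17, 1.92], [-2.96, 2.96]. Speed limits (rad/s): [2.39, 2.39, 3.14, 3.14, 3.14, 3.14, 3.14].

## Interface

Orientations are given as a unit quaternion [w, x, y, z].
In Python, from station import get_obs, read_camera, hand_in gives the robot as it stands.
- The arm moves only by the tool arm_command, never from a script. Its argument "commands" is one flat list of numbers, 7 for each row, row after row: the shift along the tool's x, y, z in m, then the turn, a rotation vector about the tool's x, y, z in degrees, then the opening, from 0 (shut) to 1 (fully open). In form: [tx, ty, tz, rx, ry, rz, fingers, tx, ty, tz, rx, ry, rz, fingers, ...]. A call has 1 to 8 rows; each row is the pose to reach, as a shift and turn from the pose commanded when the call began, along the tool's axes at that moment; what a row does not reach only later rows make up. A row lasts 1/10 s, in which the tool goes at most 50 mm and 8.59 degrees, less where a joint would pass 70% of its speed; a pose out of reach is approached as far as the arm can. A call with a gripper value outside its range is refused whole. The fingers move at their own pace and stop on an object; "force" is the grip in N (left out, the last holds). Time passes only in rows, so rows that repeat a pose let the fingers close. It gives the time, the measured TCP pose, the force, the opening and the grip force at its end, in the units of the state.
- get_obs(): the state, without advancing time (a new reading comes with each control period).
- read_camera(name): name is "side" or "top" or "wrist"; returns a dict with "img" (480x640x3 uint8, red, green, blue), "camera_matrix" (3x3 intrinsics, pixels), "k1" (the pictures are not rectified: a ray, as slopes to the right and down, at radius r is drawn at 1 + k1 r^2 times it, then the intrinsics apply), "pose" (4x4, takes a point from camera to world coordinates). Camera axes: x right, y down, z forward; pixel columns grow to the right and rows downward; lengths in m; the calibration is good to about 2 mm. A picture is of the moment at which its call begins. There is no depth.
- hand_in(): hands the job in; it is judged then, once.
The state is a dict: "t": time; "q": joint angles; "joint_vel": joint speeds; "joint_torque": joint torques, N m; "eef_pos": TCP position; "tool_rot": TCP orientation; "contact_force": force on the tool from outside, world axes, zero at the start; "torque": the same for the moment, N m; "gripper_width": opening from 0.0 (shut) to 1.0 (fully open); "grasp_force": force on a finger pad.
Only numpy, scipy, OpenCV 4.12 (cv2) and the standard library are available. Lean on these libraries where they do the work, as an engineer would, in place of code of your own. Each camera call takes 0.05 s, during which the arm holds its last target. There are 200 camera calls.

## Task

Eject the orange-capped backup drive from the two-bay dock: press the eject key beside its bay with one fingertip, with the other fingertip waiting close in front of the drive so that it is trapped as soon as it springs forward, before it can shoot out of the dock. Then ease it out slowly against that finger until the ejector spring is spent, and take the hand away, leaving the drive lying still in its bay, about a third of the way out. Do not lift the drive, and leave the blue drive locked in and the other things on the desk where they are.

Things in the scene. Friction and masses are not known exactly. Their poses are not given: they have to be found in the camera images.
- dock: Dark grey two-bay drive dock, fixed, 160 mm deep (x), 252 mm wide (y), 46 mm high. Origin: on the desk, midway across, 75 mm behind its front edge. x axis: front to back; y: to its left seen from the front (the robot's side); z up. Its front 80 mm (x = -75 to +5) is open above; a hood 46 mm high covers the rest. Outside each bay lies a wing with an eject key
- bay_left (a point): middle of the left bay's floor at the dock's front edge: dock x = -75, y = +46, 8 mm above the desk. The drive lies flat on this floor, guided at its sides by rails whose tops are 27 mm above the desk. A 4 mm skirt, top 28 mm above the desk, runs along each outer edge of the dock (y = +-122 to 126)
- bay_right (a point): the same for the right bay: dock x = -75, y = -46
- key_left_top (a point): middle of the top of the left eject key, a pale grey paddle 34 mm (dock x) x 29 mm (dock y), at dock x = -55, y = +106.5, 26 mm above the desk. It releases the drive in the left (+y) bay. Nothing stands in front of the key above 8 mm
- key_right_top (a point): the same for the right eject key, at dock x = -55, y = -106.5: it releases the drive in the right (-y) bay
- key_left (a joint): travel of the left key, straight down: 0 at rest, 0.008 m at its stop; it springs back. About 2 N starts it, 5 N holds it down; it lets the drive go at about 5.5 to 6.5 mm
- key_right (a joint): the same for the right key
- ejector_left (a joint): spring pusher behind the left drive: 0 with the drive home, 0.042 m at the end of its stroke. It pushes the drive towards dock -x with 5 N at 0, falling to 2.5 N at 42 mm. Unless something stands in its way the released drive shoots off at about half a metre a second and slides on out of the dock; after the stroke nothing pushes it and it stays by friction
- ejector_right (a joint): the same for the right drive
- drive_orange: Backup drive: dark box 116 mm long (dock x), 74 wide, 26 high, 0.18 kg, bright orange cap over its front 34 mm. Locked home in the left or the right bay. Origin: centre of its underside, when home at dock x = -3, y = +46 or -46, z = 8 mm: its front face is then at dock x = -61 and reaches from 8 to 34 mm above the desk. With the spring spent the face is at x = -102
- drive_blue: the same drive with a blue cap, in the other bay; to be left locked in
- mug: teal mug, 82 mm across and 92 mm high, handle on one side, beside the dock. Origin: centre of its underside
- pen_pot: white pen pot, 72 mm across and 100 mm high, pens reaching up to 170 mm, beside the dock. Origin: centre of its underside
- earbud_case: white rounded earbud case, 62 x 48 mm and 26 mm high, beside the dock's right wing. Origin: centre of its underside
Things that resemble listed ones, but are neither listed nor needed, are in the scene too. Leave any pink look-alike of the drive_orange alone.

How it is judged:
On the way:
1. the orange drive has sprung forward and is trapped by a finger: let go by the latch (14 mm or more out), still against its spring (no more than 38 mm out), touched by the fingers and no longer moving (x of drive_orange in the frame of dock between -0.041 and -0.017 m and contact force between the fingers and drive_orange above 0.3 N and linear speed of drive_orange below 0.05 m/s), for 0.15 s.
At the end, for the whole second after the job is handed in: the orange drive lies flat and still in its bay, 35 to 54 mm out of its home place (the spent spring leaves it 41 mm out), both keys are up again, and the blue drive is still locked home (within 5 mm) (x of drive_orange in the frame of dock between -0.057 and -0.038 m and z of drive_orange in the frame of dock between 0.005 and 0.011 m and angle between drive_orange's own z axis and vertical below 0.05 rad and linear speed of drive_orange below 0.01 m/s and x of drive_blue in the frame of dock above -0.008 m and value of joint each of key_left, key_right below 0.002 m); the robot touches nothing.
It fails at once if the orange drive shot out: more than 66 mm out of its home place (x of drive_orange in the frame of dock below -0.069 m).
It fails at once if the orange drive was not eased out: it ran on past the end of the spring's stroke at more than 0.2 m/s (x of drive_orange in the frame of dock below -0.046 m and linear speed of drive_orange above 0.2 m/s).
It fails at once if the orange drive was lifted or tipped (more than 8 mm up, or more than 0.15 rad) (z of drive_orange in the frame of dock above 0.016 m or angle between drive_orange's own z axis and vertical above 0.15 rad).
It fails at once if the blue drive was let go, or moved by more than 8 mm (distance of drive_blue from where it was at the start of the episode above 0.008 m).
It fails at once if the mug, the pen pot or the earbud case was moved by more than 15 mm or tipped (distance of any of mug, pen_pot, earbud_case from where it was at the start of the episode above 0.015 m or angle between any of mug, pen_pot, earbud_case's own z axis and vertical above 0.3 rad).
It also fails if it takes over 29 s, if anything falls off the work surface, if the arm or the gripper's body presses on something with over 40 N, if the wrist force passes 120 N, or if a joint passes its speed limit or range.

## Working session

There is one attempt and no reset: what is moved stays moved. The work goes in short steps, Python scripts to look and compute and a tool call to move; the robot and the scene stay as the last step left them, time stands still between calls to the robot, and variables do not carry over. Pictures are saved under pics/ and viewed, at most 10 in all, crops included, and the job is handed in when it is done.

Besides the shell and the picture viewer there is one more tool, called after "Call:" by a JSON object that holds its "op" and its "data". arm_command: Moves the arm, as the interface text tells. Its arguments: {"type":"object","properties":{"commands":{"type":"array","items":{"type":"number"}},"force":{"type":"number"}},"required":["commands"]}

```bash
mkdir -p pics
python3 - <<'E'
from station import *
import cv2,numpy as np
o=get_obs();print(o)
for n in("top","side"):
    c=read_camera(n);cv2.imwrite(f"pics/{n}0.png",c["img"][:,:,::-1]);print(n,c["camera_matrix"].tolist(),c["k1"],c["pose"].round(4).tolist())
E
```

```text
{'t': 0.0, 'q': array([ 1.11389993,  0.47779832,  0.02231884,  1.55646627, -0.01148729,
        1.10926562, -0.08312082]), 'joint_vel': array([-1.11150913e-04,  7.11731618e-04, -7.13343557e-04,  7.85583992e-04,
        8.24313425e-04, -3.49376336e-05,  4.20888804e-04]), 'joint_torque': array([ 1.47706771e-03, -5.96447289e+01,  1.60873018e+00, -2.81191063e+01,
        1.25535109e-02,  9.49322392e-03,  9.22406429e-06]), 'eef_pos': array([ 0.23048585, -0.63380223,  0.23032024]), 'tool_rot': array([-8.76714721e-04,  9.84828579e-01,  1.73527669e-01, -2.23678006e-04]), 'contact_force': array([ 0.02327808, -0.5185543 ,  0.21454424]), 'torque': array([ 0.02034165,  0.00553715, -0.02280003]), 'grasp_force': 0.0, 'gripper_width': 0.9927047678964481}
top [[584.3577325577355, 0.0, 323.0356090044208], [0.0, 584.3577325577355, 238.37727577296695], [0.0, 0.0, 1.0]] -0.008957055388503787 [[0.0049, -0.9937, 0.112, 0.4649], [-0.9991, -0.0095, -0.0409, 0.0549], [0.0418, -0.1117, -0.9929, 0.9051], [0.0, 0.0, 0.0, 1.0]]
side [[482.26735040881476, 0.0, 316.9071301962853], [0.0, 482.26735040881476, 232.0591123910735], [0.0, 0.0, 1.0]] -0.03277764523321594 [[0.9164, -0.2333, 0.3252, 0.3059], [-0.3998, -0.5735, 0.715, -0.5235], [0.0197, -0.7853, -0.6189, 0.5427], [0.0, 0.0, 0.0, 1.0]]
```

View pics/top0.png

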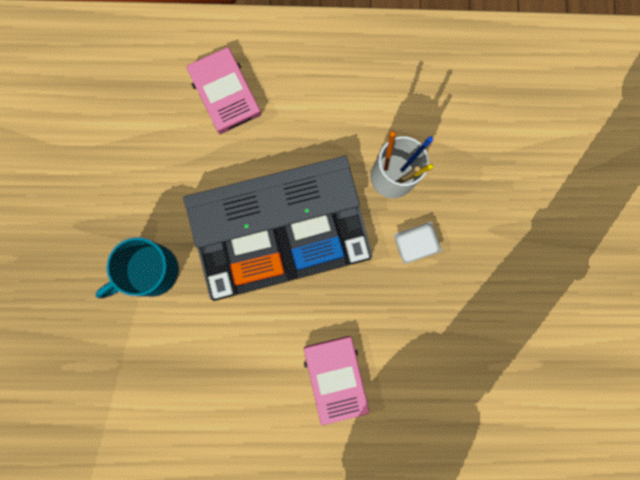

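View pics/side0.png

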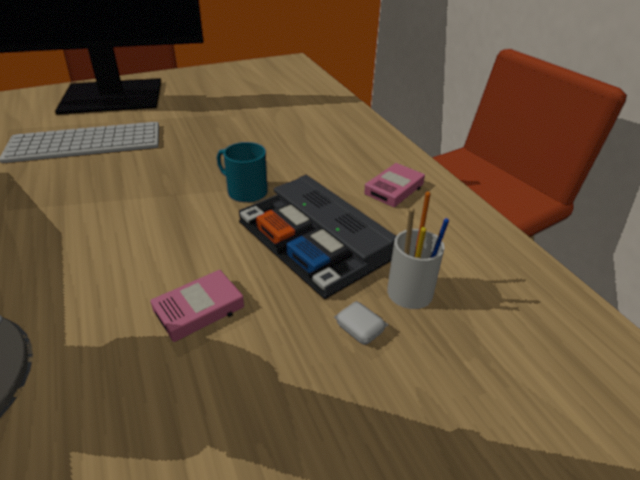

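The top view shows the orange drive in the left bay, with its cap near (257,268). The left key is at (220,286) and the right key at (357,249). The mug sits left of the dock, and a pink decoy lies in front at (337,380). Next I'll measure the dock frame.

```bash
cat > h.py <<'E'
from station import *
import cv2,numpy as np
from scipy.spatial.transform import Rotation as R
def ray(c,px,z):
    K=c["camera_matrix"]; d=np.array([(px[0]-K[0,2])/K[0,0],(px[1]-K[1,2])/K[1,1]]); u=d.copy()
    for _ in range(5): u=d/(1+c["k1"]*(u@u))
    P=c["pose"]; v=P[:3,:3]@np.array([*u,1]); o=P[:3,3]
    return o+v*(z-o[2])/v[2]
def blob(m,box):
    x0,y0,x1,y1=box; s=np.zeros_like(m); s[y0:y1,x0:x1]=m[y0:y1,x0:x1]
    c=max(cv2.findContours(s,cv2.RETR_EXTERNAL,cv2.CHAIN_APPROX_NONE)[0],key=cv2.contourArea)
    return cv2.minAreaRect(c)
def pose():
    o=get_obs();w,x,y,z=o["tool_rot"];return o["eef_pos"],R.from_quat([x,y,z,w])
E
python3 - <<'E'
from h import *
c=read_camera("top"); hsv=cv2.cvtColor(c["img"],cv2.COLOR_RGB2HSV)
pale=cv2.inRange(hsv,(0,0,150),(180,60,255))
org=cv2.inRange(hsv,(3,180,120),(14,255,255)); blu=cv2.inRange(hsv,(100,120,60),(125,255,255))
P={}
for n,m,b,z in(("kl",pale,(200,265,240,305),.026),("kr",pale,(340,228,375,268),.026),("or",org,(220,245,295,290),.034),("bl",blu,(280,230,350,275),.034)):
    r=blob(m,b);P[n]=ray(c,r[0],z);print(n,np.round(r[0],1),np.round(r[1],1),r[2],P[n].round(4))
v=P["kl"]-P["kr"];yaw=np.arctan2(-v[0],v[1]);print("sep",np.hypot(*v[:2]),"yaw",np.degrees(yaw))
ex=np.array([np.cos(yaw),np.sin(yaw)]);ey=np.array([-ex[1],ex[0]])
O=(P["kl"]+P["kr"])[:2]/2+.055*ex;print("dock",O)
for n in P: q=P[n][:2]-O;print(n,q@ex,q@ey)
p,r=pose();print(p,r.as_matrix().round(3).tolist())
E
```

```text
kl [219.8 285.1] [22.3 19.4] 75.96376037597656 [0.4925 0.1725 0.026 ]
kr [356.7 248.8] [22.1 19.1] 74.74488067626953 [ 0.5486 -0.0324  0.026 ]
or [256.7 268.8] [22.1 50.5] 76.29303741455078 [0.5167 0.1174 0.034 ]
bl [317.2 252.8] [22.8 51. ] 74.74488067626953 [0.5413 0.0276 0.034 ]
sep 0.2124324323763264 yaw 15.310032223164264
dock [0.57362282 0.08453843]
kl -0.05500000000000001 0.1062162161881632
kr -0.05500000000000002 -0.10621621618816318
or -0.04625828532279507 0.04672388711051042
bl -0.04623127789612747 -0.046375762740897865
[ 0.23051828 -0.63394347  0.23054831] [[0.94, 0.342, -0.001], [0.342, -0.94, 0.001], [-0.0, -0.001, -1.0]]
```

Call:
{"op": "arm_command", "data": {"commands": [0.46, -0.24, 0, 0, 0, 25, 0.58, 0.46, -0.24, 0, 0, 0, 25, 0.58, 0.46, -0.24, 0, 0, 0, 25, 0.58, 0.46, -0.24, 0, 0, 0, 25, 0.58, 0.46, -0.24, 0, 0, 0, 25, 0.58, 0.46, -0.24, 0, 0, 0, 25, 0.58, 0.46, -0.24, 0, 0, 0, 25, 0.58, 0.46, -0.24, 0, 0, 0, 25, 0.58], "force": 20}}

```text
t: 0.95
eef_pos: [0.5017, -0.3376, 0.2313]
tool_rot: [0.0, 0.999, -0.044, -0.0]
contact_force: [0.9, -0.3, -0.7]
gripper_width: 0.579
grasp_force: 0.0
```

Call:
{"op": "arm_command", "data": {"commands": [-0.078, -0.465, 0, 0, 0, 0, 0.58, -0.078, -0.465, 0, 0, 0, 0, 0.58, -0.078, -0.465, 0, 0, 0, 0, 0.58, -0.078, -0.465, 0, 0, 0, 0, 0.58, -0.078, -0.465, 0, 0, 0, 0, 0.58, -0.078, -0.465, 0, 0, 0, 0, 0.58, -0.078, -0.465, 0, 0, 0, 0, 0.58, -0.078, -0.465, 0, 0, 0, 0, 0.58]}}

```text
t: 1.75
eef_pos: [0.4687, 0.0612, 0.2314]
tool_rot: [0.0, 0.999, -0.044, 0.0]
contact_force: [1.0, -0.8, -0.6]
gripper_width: 0.579
grasp_force: 0.0
```

Call:
{"op": "arm_command", "data": {"commands": [0, 0, 0, 0, 0, 0, 0.58]}}

```text
t: 1.85
eef_pos: [0.4684, 0.067, 0.2317]
tool_rot: [-0.001, 0.999, -0.038, 0.0]
contact_force: [-0.4, 0.3, -0.8]
gripper_width: 0.579
grasp_force: 0.0
```

Call:
{"op": "arm_command", "data": {"commands": [-0.007, -0.067, 0.03, 0, 0, 0, 0.58, -0.007, -0.067, 0.08, 0, 0, 0, 0.58, -0.007, -0.067, 0.13, 0, 0, 0, 0.58, -0.007, -0.067, 0.15, 0, 0, 0, 0.58, -0.007, -0.067, 0.15, 0, 0, 0, 0.58]}}

```text
t: 2.35
eef_pos: [0.4648, 0.1255, 0.0774]
tool_rot: [0.002, 0.999, -0.043, -0.004]
contact_force: [-0.4, -0.9, -0.9]
gripper_width: 0.578
grasp_force: 0.0
```

```bash
cat >> h.py <<'E'
O=np.array([.5736,.0845]);a=np.radians(15.3);ex=np.array([np.cos(a),np.sin(a)]);ey=np.array([-ex[1],ex[0]])
def dock(p): q=np.asarray(p)[:2]-O;return np.array([q@ex,q@ey])
def px(c,X):
    P=c["pose"];v=P[:3,:3].T@(np.asarray(X)-P[:3,3]);u=v[:2]/v[2];u=u*(1+c["k1"]*(u@u));K=c["camera_matrix"]
    return u@K[:2,:2].T+K[:2,2]
def report():
    p,r=pose();M=r.as_matrix();print("tcp dock",dock(p).round(4),"z",p[2].round(4),"toolx deg in dock",round(np.degrees(np.arctan2(M[1,0],M[0,0]))-15.3,1),"F",get_obs()["contact_force"].round(2))
    for v in (ex,ey): print("dock axis in tool",(M.T@np.array([*v,0])).round(3))
E
python3 - <<'E'
from h import *
report()
w=read_camera("wrist")["img"];s=read_camera("side");i=s["img"]
cr=cv2.resize(i[150:310,190:350],(600,600),interpolation=cv2.INTER_CUBIC)
cv2.imwrite("pics/a.png",cv2.cvtColor(np.hstack([cv2.resize(w,(400,300)),cv2.resize(cr,(300,300))]),cv2.COLOR_RGB2BGR))
E
```

```text
tcp dock [-0.0942  0.0682] z 0.0774 toolx deg in dock -20.3 F [-0.37 -0.88 -0.89]
dock axis in tool [ 0.938 -0.346 -0.009]
dock axis in tool [-0.347 -0.938 -0.   ]
```

View pics/a.png

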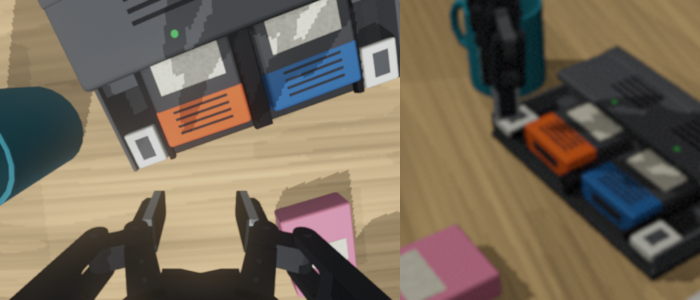

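The wrist view shows the fingers at (158,210) on the key side and (243,210) on the drive side. They are clear of the pink decoy and the mug. I'll let the arm settle before the next move.

Call:
{"op": "arm_command", "data": {"commands": [0, 0, 0.01, 0, 0, 0, 0.58, 0, 0, 0.01, 0, 0, 0, 0.58, 0, 0, 0.01, 0, 0, 0, 0.58]}}

```text
t: 2.75
eef_pos: [0.4689, 0.1267, 0.0722]
tool_rot: [-0.0, 0.999, -0.044, 0.001]
contact_force: [-0.7, 0.1, 0.4]
gripper_width: 0.583
grasp_force: 0.0
```

```bash
python3 -c "
from h import *
report()"
```

```text
tcp dock [-0.0899  0.0684] z 0.0722 toolx deg in dock -20.3 F [-0.73  0.1   0.4 ]
dock axis in tool [ 0.938 -0.348  0.002]
dock axis in tool [-0.348 -0.938 -0.   ]
```

Call:
{"op": "arm_command", "data": {"commands": [0.017, -0.0145, 0.01, 0, 0, 0, 0.58, 0.017, -0.0145, 0.025, 0, 0, 0, 0.58, 0.017, -0.0145, 0.034, 0, 0, 0, 0.58, 0.017, -0.0145, 0.034, 0, 0, 0, 0.58, 0.017, -0.0145, 0.034, 0, 0, 0, 0.58]}}

```text
t: 3.25
eef_pos: [0.4862, 0.1395, 0.0376]
tool_rot: [0.0, 0.999, -0.044, -0.0]
contact_force: [-0.0, 0.2, -0.2]
gripper_width: 0.579
grasp_force: 0.0
```

Run:
```python
from h import *
report()
w=read_camera("wrist");s=read_camera("side");i=s["img"]
cr=cv2.resize(i[180:260,220:320],(500,400),interpolation=cv2.INTER_CUBIC)
cv2.imwrite("pics/b.png",cv2.cvtColor(np.vstack([cv2.resize(w["img"][100:480],(640,380))[:300], cv2.resize(cr,(640,512))[100:400]]),cv2.COLOR_RGB2BGR))
```

```text
tcp dock [-0.0698  0.0761] z 0.0376 toolx deg in dock -20.3 F [-0.03  0.23 -0.23]
dock axis in tool [ 0.938 -0.347 -0.   ]
dock axis in tool [-0.347 -0.938 -0.   ]
```

View pics/b.png

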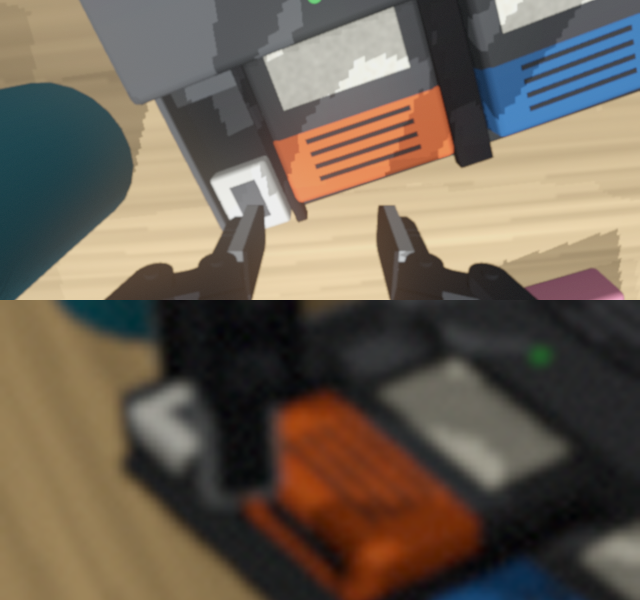

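The wrist view shows finger A over the front of the pale key at (262,205) in the crop. Finger B is in front of the orange face at (380,205). I'll raycast these tip pixels to check the offset.

Run:
```python
from h import *
w=read_camera("wrist")
for z in(.0376,.043):
  for p in((262,305),(247,305),(380,306),(394,306)): print(z,p,dock(ray(w,p,z)).round(4))
for X in((-.061,.009,.034),(-.061,.083,.034),(-.072,.092,.026),(-.072,.121,.026)):
  q=O+X[0]*ex+X[1]*ey; print(X,px(w,[*q,X[2]]).round(0))
```

```text
0.0376 (262, 305) [-0.0542  0.0996]
0.0376 (247, 305) [-0.0519  0.1059]
0.0376 (380, 306) [-0.073   0.0504]
0.0376 (394, 306) [-0.0752  0.0445]
0.043 (262, 305) [-0.0519  0.0977]
0.043 (247, 305) [-0.0497  0.1037]
0.043 (380, 306) [-0.07    0.0503]
0.043 (394, 306) [-0.0722  0.0447]
(-0.061, 0.009, 0.034) [461. 249.]
(-0.061, 0.083, 0.034) [302. 303.]
(-0.072, 0.092, 0.026) [294. 320.]
(-0.072, 0.121, 0.026) [240. 337.]
```

Call:
{"op": "arm_command", "data": {"commands": [0.0047, -0.0017, 0.004, 0, 0, 0, 0.58, 0.0047, -0.0017, 0.01, 0, 0, 0, 0.58, 0.0047, -0.0017, 0.01, 0, 0, 0, 0.58, 0.0047, -0.0017, 0.01, 0, 0, 0, 0.58]}}

```text
t: 3.8
eef_pos: [0.491, 0.141, 0.027]
tool_rot: [0.0, 0.999, -0.044, -0.0]
contact_force: [-0.5, 0.3, 0.4]
gripper_width: 0.58
grasp_force: 0.0
```

Call:
{"op": "arm_command", "data": {"commands": [0, 0, 0.003, 0, 0, 0, 0.58, 0, 0, 0.003, 0, 0, 0, 0.58]}}

```text
t: 4.0
eef_pos: [0.491, 0.141, 0.024]
tool_rot: [0.0, 0.999, -0.044, -0.0]
contact_force: [-0.2, -1.1, 0.3]
gripper_width: 0.579
grasp_force: 0.0
```

Call:
{"op": "arm_command", "data": {"commands": [0, 0, 0.002, 0, 0, 0, 0.58, 0, 0, 0.002, 0, 0, 0, 0.58]}}

```text
t: 4.2
eef_pos: [0.4913, 0.1411, 0.0223]
tool_rot: [-0.0, 0.999, -0.044, 0.0]
contact_force: [-0.7, -0.6, 1.7]
gripper_width: 0.581
grasp_force: 1.0
```

Call:
{"op": "arm_command", "data": {"commands": [0, 0, 0.003, 0, 0, 0, 0.58, 0, 0, 0.003, 0, 0, 0, 0.58, 0, 0, 0.003, 0, 0, 0, 0.58]}}

```text
t: 4.5
eef_pos: [0.4915, 0.1412, 0.0194]
tool_rot: [-0.0, 0.999, -0.044, 0.0]
contact_force: [-0.0, 0.6, 3.6]
gripper_width: 0.577
grasp_force: 1.6
```

```bash
python3 -c "
from h import *
report();o=get_obs();f=o['contact_force'];print(dock(f[:2]+O),o['torque'])"
```

```text
tcp dock [-0.0642  0.0764] z 0.0194 toolx deg in dock -20.3 F [-0.04  0.57  3.65]
dock axis in tool [ 0.938 -0.347  0.   ]
dock axis in tool [-0.347 -0.938  0.   ]
[0.11646107 0.56241748] [ 0.09438575  0.01963534 -0.02040967]
```

Call:
{"op": "arm_command", "data": {"commands": [0, 0, 0.002, 0, 0, 0, 0.58, 0, 0, 0.002, 0, 0, 0, 0.58]}}

```text
t: 4.7
eef_pos: [0.4901, 0.1405, 0.0169]
tool_rot: [0.001, 0.999, -0.044, -0.001]
contact_force: [-4.0, -0.9, 5.7]
gripper_width: 0.579
grasp_force: 4.2
```

Call:
{"op": "arm_command", "data": {"commands": [0, 0, 0.001, 0, 0, 0, 0.58, 0, 0, 0.001, 0, 0, 0, 0.58]}}

```text
t: 4.9
eef_pos: [0.4901, 0.1405, 0.016]
tool_rot: [0.001, 0.999, -0.044, -0.001]
contact_force: [-3.1, -0.9, 4.8]
gripper_width: 0.581
grasp_force: 4.5
```

```bash
cat > chk.py <<'E'
from h import *
report();o=get_obs();f=o['contact_force'];print("F dock",dock(f[:2]+O).round(2),f[2].round(2))
c=read_camera("top");hsv=cv2.cvtColor(c["img"],cv2.COLOR_RGB2HSV)
m=cv2.inRange(hsv,(3,180,120),(14,255,255));s=np.zeros_like(m);s[220:340,200:310]=m[220:340,200:310]
ys,xs=np.nonzero(s)
D=np.array([dock(ray(c,p,.034)) for p in zip(xs,ys)])
k=D[:,1]<.03
print("orange n",len(D),"front x right part",np.percentile(D[k,0],[2,50,98]).round(4),"home ~ -.0635/-.046")
E
python3 chk.py
```

```text
tcp dock [-0.0658  0.0761] z 0.016 toolx deg in dock -20.3 F [-3.07 -0.91  4.83]
dock axis in tool [ 0.938 -0.348 -0.002]
dock axis in tool [-0.348 -0.938 -0.   ]
F dock [-3.21 -0.07] 4.83
orange n 352 front x right part [-0.0645 -0.0487 -0.0334] home ~ -.0635/-.046
```

The drive has been released and is pressing on the finger at about 3 N. Now I'll ease it out.

Call:
{"op": "arm_command", "data": {"commands": [-0.0019, 0.0007, 0, 0, 0, 0, 0.58, -0.0038, 0.0014, 0, 0, 0, 0, 0.58, -0.0056, 0.0021, 0, 0, 0, 0, 0.58, -0.0075, 0.0028, 0, 0, 0, 0, 0.58, -0.0094, 0.0035, 0, 0, 0, 0, 0.58, -0.0113, 0.0042, 0, 0, 0, 0, 0.58, -0.0131, 0.0049, 0, 0, 0, 0, 0.58, -0.015, 0.0056, 0, 0, 0, 0, 0.58]}}

```text
t: 5.75
eef_pos: [0.4758, 0.1368, 0.0164]
tool_rot: [-0.0, 0.999, -0.044, 0.0]
contact_force: [-2.2, -1.7, 3.3]
gripper_width: 0.581
grasp_force: 3.9
```

```bash
python3 chk.py
```

```text
tcp dock [-0.0805  0.0763] z 0.0164 toolx deg in dock -20.3 F [-2.19 -1.67  3.28]
dock axis in tool [ 0.938 -0.347  0.   ]
dock axis in tool [-0.347 -0.938  0.   ]
F dock [-2.56 -1.03] 3.28
orange n 382 front x right part [-0.0787 -0.0632 -0.048 ] home ~ -.0635/-.046
```

Call:
{"op": "arm_command", "data": {"commands": [-0.0019, 0.0007, 0, 0, 0, 0, 0.58, -0.0038, 0.0014, 0, 0, 0, 0, 0.58, -0.0056, 0.0021, 0, 0, 0, 0, 0.58, -0.0056, 0.0021, 0, 0, 0, 0, 0.58, -0.0056, 0.0021, 0, 0, 0, 0, 0.58, -0.0056, 0.0021, 0, 0, 0, 0, 0.58, -0.0056, 0.0021, 0, 0, 0, 0, 0.58, -0.0056, 0.0021, 0, 0, 0, 0, 0.58]}}

```text
t: 6.6
eef_pos: [0.4698, 0.1351, 0.0162]
tool_rot: [0.0, 0.999, -0.044, -0.0]
contact_force: [-4.1, -1.0, 4.2]
gripper_width: 0.579
grasp_force: 3.8
```

```bash
python3 chk.py
```

```text
tcp dock [-0.0868  0.0762] z 0.0162 toolx deg in dock -20.3 F [-4.07 -0.98  4.2 ]
dock axis in tool [ 0.938 -0.347 -0.001]
dock axis in tool [-0.347 -0.938 -0.   ]
F dock [-4.19  0.13] 4.2
orange n 382 front x right part [-0.0845 -0.0694 -0.0545] home ~ -.0635/-.046
```

Call:
{"op": "arm_command", "data": {"commands": [-0.0019, 0.0007, 0, 0, 0, 0, 0.58, -0.0038, 0.0014, 0, 0, 0, 0, 0.58, -0.0056, 0.0021, 0, 0, 0, 0, 0.58, -0.0075, 0.0028, 0, 0, 0, 0, 0.58, -0.0094, 0.0035, 0, 0, 0, 0, 0.58, -0.0113, 0.0042, 0, 0, 0, 0, 0.58, -0.0131, 0.0049, 0, 0, 0, 0, 0.58, -0.015, 0.0056, 0, 0, 0, 0, 0.58]}}

```text
t: 7.45
eef_pos: [0.4545, 0.1309, 0.0162]
tool_rot: [-0.0, 0.999, -0.044, 0.0]
contact_force: [-2.2, -0.5, -1.2]
gripper_width: 0.575
grasp_force: 1.2
```

Call:
{"op": "arm_command", "data": {"commands": [-0.0019, 0.0007, 0, 0, 0, 0, 0.58, -0.0038, 0.0014, 0, 0, 0, 0, 0.58, -0.0056, 0.0021, 0, 0, 0, 0, 0.58, -0.0075, 0.0028, 0, 0, 0, 0, 0.58, -0.0094, 0.0035, 0, 0, 0, 0, 0.58, -0.0113, 0.0042, 0, 0, 0, 0, 0.58, -0.0131, 0.0049, 0, 0, 0, 0, 0.58, -0.015, 0.0056, 0, 0, 0, 0, 0.58]}}

```text
t: 8.25
eef_pos: [0.4391, 0.1266, 0.0163]
tool_rot: [0.0, 0.999, -0.044, 0.0]
contact_force: [0.3, 0.1, -0.0]
gripper_width: 0.578
grasp_force: 0.0
```

```bash
python3 chk.py
```

```text
tcp dock [-0.1187  0.0761] z 0.0163 toolx deg in dock -20.3 F [ 0.34  0.08 -0.04]
dock axis in tool [ 0.938 -0.347  0.   ]
dock axis in tool [-0.347 -0.938 -0.   ]
F dock [ 0.35 -0.01] -0.04
orange n 533 front x right part [-0.1008 -0.0859 -0.0709] home ~ -.0635/-.046
```

Call:
{"op": "arm_command", "data": {"commands": [0, 0, -0.02, 0, 0, 0, 0.58, 0, 0, -0.05, 0, 0, 0, 0.58, 0, 0, -0.1, 0, 0, 0, 0.58, 0, 0, -0.15, 0, 0, 0, 0.58, 0, 0, -0.15, 0, 0, 0, 0.58, 0, 0, -0.15, 0, 0, 0, 0.58]}}

```text
t: 8.9
eef_pos: [0.44, 0.1268, 0.1676]
tool_rot: [-0.0, 0.999, -0.044, 0.002]
contact_force: [-0.2, 0.4, -0.1]
gripper_width: 0.579
grasp_force: 0.0
```

```bash
python3 chk.py
python3 - <<'E'
from h import *
cv2.imwrite("pics/c.png",cv2.cvtColor(np.hstack([read_camera("wrist")["img"][:,:400],cv2.resize(read_camera("side")["img"][140:300,200:333],(400,480))]),cv2.COLOR_RGB2BGR))
E
```

```text
tcp dock [-0.1177  0.076 ] z 0.1676 toolx deg in dock -20.3 F [-0.22  0.36 -0.14]
dock axis in tool [ 0.938 -0.348  0.003]
dock axis in tool [-0.348 -0.938 -0.   ]
F dock [-0.12  0.4 ] -0.14
orange n 587 front x right part [-0.1011 -0.0846 -0.0708] home ~ -.0635/-.046
```

View pics/c.png

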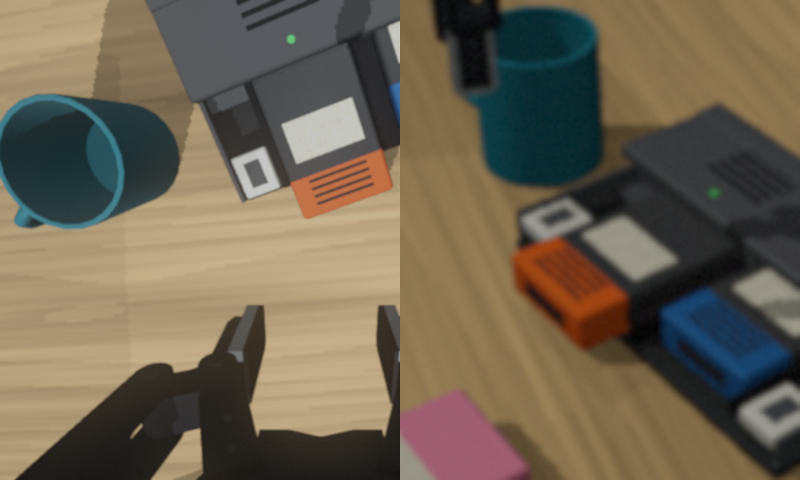

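The orange drive lies about a third of the way out and both keys are up. The blue drive is home and the hand is clear. I'll check how far out it is from the cap's rear edge, at (291,184) to (380,150), and hand in if it lies within the limits.

Run:
```python
from h import *
w=read_camera("wrist")
a=[dock(ray(w,p,.034))[0] for p in((291,184),(335,167),(380,150))];print(a)
out=-np.mean(a)-.027;print("out",out)
if .037<out<.052: print(hand_in())
```

```text
[np.float64(-0.07350601954251432), np.float64(-0.07318960170790817), np.float64(-0.073062650933918)]
out 0.04625275739478017
the job is handed in; nothing more can be done
None
```

The job is handed in: the orange drive was trapped, eased out against the finger and left lying in its bay, about 39 mm out by the top camera and 46 mm by the wrist camera (limits 35–54 mm); the last picture shows both keys up, the blue drive home and the hand clear, but no verdict came back.

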